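# Clamp a seal blank in the carving clamp

### The job

Stand the loose stone seal blank upright in the open carving clamp, squarely between its two jaws. Then wind the jaws shut with the crank, turning it by its loose sleeve and keeping the sleeve gripped between the fingers while it turns, until the blank is clamped firmly but not so hard that the stone would chip, and let go. Leave the bottle, cup, paperweight and bowl where they are.

Things in the scene. Friction and masses are not known exactly. Their poses are not given: they have to be found in the camera images.
- stone_mid (a point): centre of the loose seal blank, a pale plain stone block 30 x 30 mm and 60 mm tall, 0.1 to 0.2 kg, standing upright on the table; axes along its edges, z up (a quarter turn makes no difference)
- bed (a point): loading point of the carving clamp, where the blank's underside stands: on the flat wooden bed (90 mm wide, 30 mm above the table), midway across it, in the open gap between the jaws. x points from the crank end to the far jaw, the way the driven jaw closes; z up. The blank may be loaded anywhere in the gap: the driven jaw slides it to the far jaw and squares it up
- crank (a joint): crank angle in rad, 0 with the arm along the bed's x; grows clockwise seen from above, closing the jaws, which bear on the blank after 4 to 8 rad. It stays where left. Free turning takes 9 N at the sleeve (4 to 7 N when paused); clamping adds about 1 N per 10 N on the stone or per 0.1 rad. Properly tight: 3 to 4.5 N more than just before the jaws bore; at 7 N more the stone may chip
- axle (a point): point on the crank's upright axis, at the height of the sleeve's middle (143 mm above the table); the crank's grey gear housing, 70 x 80 mm and 85 mm tall, stands below; axes as those of the bed
- sleeve_mid (a point): middle of the crank's grip: an upright black plastic sleeve, 24 mm diameter and 50 mm tall (118 to 168 mm above the table), spinning freely on its pin, 50 mm out from the axle; only its position matters, its yaw spins. The steel crank arm, 8 mm thick, runs below it, its top 112 mm above the table
- jaw: the driven jaw, a steel block 22 x 60 mm, its top 26 mm above the bed; origin in its pressing face at the bed's top, 27 to 33 mm before the loading point at the start; moves along the bed's x 6 mm per rad of crank. The like far jaw has its face 27 to 43 mm beyond the loading point: it is set anew for each job and not measured; springs of 15 N per mm back it
- bottle: bystander: closed water bottle, 64 mm diameter, 200 mm tall
- papercup: bystander: paper cup, 74 mm diameter, 85 mm tall
- paperweight: bystander: dark wooden bar 30 x 160 x 22 mm lying on the table
- washer: bystander: green glazed brush-washing bowl, 130 mm diameter, 55 mm tall
Mind the look-alikes: they are no part of the job. Leave any pink look-alike of the part that bears stone_mid alone.

How it is judged:
By the outcome, as a careful person would: the job done as asked, in the order asked, and still so for the second after the job is handed in, with the robot touching nothing.
It also fails if it takes over 72 s, if anything falls off the work surface, if the arm or the gripper's body presses on something with over 40 N, if the wrist force passes 120 N, or if a joint passes its speed limit or range.

### The arm

A 6-joint arm with a two-finger parallel gripper is mounted at the origin on the work surface. World frame = base frame: x ahead of the robot, y to its left, z up, the work surface at z = 0. Lengths are in m, angles in rad, forces in N, time in s.
With the tool pointing down it reaches from about 0.425 to 0.95 m from the base axis. Payload 3.5 kg.
Tool frame: the origin (TCP) lies at the very end of the fingers, on their centre line; the grasp point (between the pads) lies 19 mm behind it; z points along the fingers, y is the direction in which the jaws open and shut (so a half turn about z gives the same grasp; the last joint's range is limited). The gripper opens to 85 mm and grips with 20 to 120 N. Pads are 22 mm wide; open, the fingers measure 114 mm over their backs; the gripper's body (76 mm by 85 mm) begins 54 mm behind the grasp point. The pads swing forward as they close: fully open they stand 13 mm farther back than shut.
Start: joints at [-1.343, 0.286, 1.577, -0, 1.279, -0.15], TCP at [0.249, -0.627, 0.231] pointing down, gripper open.
Joint ranges: [-2.77, 2.77], [-0.9, 2.22], [0.21, 2.48], [-1.53, 4.67], [0.24, 2.81], [-2.84, 2.84]. Speed limits (rad/s): [2.79, 2.79, 3.14, 3.14, 3.14, 3.14].

### API

Orientations are given as a 3x3 rotation matrix whose columns are the frame's x, y, z axes.
In Python, from rig import arm, vision, ticket gives the robot as it stands.
- The arm moves only by the tool send_rows, never from a script. Its argument "deltas" is text: rows parted by semicolons, each of 5 numbers parted by spaces: the shift along the tool's x, y, z normalised to -1 to 1, where 1 is 750 mm, then the turn about the tool's z normalised to -1 to 1, where 1 is 360 degrees, then the opening, from 0 (shut) to 1 (fully open). A call has 1 to 10 rows; each row shifts and turns the commanded pose from where the row before left it, along the tool's axes as they then stand; what a row does not reach is not made up. A row lasts 1/10 s, in which the tool goes at most 50 mm and 8.59 degrees, less where a joint would pass 70% of its speed; a pose out of reach is approached as far as the arm can. A call with a number of a shift or a turn outside -1 to 1 is refused whole. A call with a gripper value outside its range is refused whole. The fingers move at their own pace and stop on an object; "squeeze" is the grip in N (left out, the last holds). Time passes only in rows, so rows that do not move let the fingers close. It gives the time, the measured TCP pose, the force and the opening at its end, in the units of the state.
- arm.read_state(): the state, without advancing time (a new reading comes with each control period).
- vision.read_camera(name): name is "scene" or "side" or "wrist"; returns a dict with "pixels" (400x640x3 uint8, blue, green, red), "camera_matrix" (3x3 intrinsics, pixels), "position" and "rotation" of the camera in the world. Camera axes: x right, y up, looking along -z (the intrinsics and any distortion apply to the point x, -y, -z); pixel columns grow to the right and rows downward; lengths in m; the calibration is good to about 2 mm. The wrist camera is an equidistant fisheye: a pixel r from the principal point sees the ray r / f radians off the axis. A picture is of the moment at which its call begins. There is no depth.
- ticket.finish_job(): hands the job in, once; it reports no verdict.
The state is a dict: "time_s": time; "joints": joint angles; "dq": joint speeds; "effort": joint torques, N m; "position": TCP position; "ee_rot": TCP orientation; "wrist_force": force on the tool from outside, world axes, zero at the start; "ft_torque": the same for the moment, N m; "grip_width": finger opening in m.
Only numpy, scipy, OpenCV 4.12 (cv2) and the standard library are available. Lean on these libraries where they do the work, as an engineer would, in place of code of your own. Each camera call takes 0.05 s, during which the arm holds its last target. There are 200 camera calls.

## Working session

There is one attempt and no reset: what is moved stays moved. The work goes in short steps, Python scripts to look and compute and a tool call to move; the robot and the scene stay as the last step left them, time stands still between calls to the robot, and variables do not carry over. Pictures are saved under pics/ and viewed, about 8 in all and at most 12, crops included, and the job is handed in when it is done.

Besides the shell and the picture viewer there is one more tool, called by a JSON object that holds its "fn" and its "kwargs", one argument or row to a line. send_rows: Moves the arm, as the interface text tells. Scaled input: -1 to 1 covers 750 mm each way for a shift and 360 degrees each way for a turn. Its arguments: {"type":"object","properties":{"deltas":{"type":"string"},"squeeze":{"type":"number"}},"required":["deltas"]}

```bash
ls; mkdir -p pics
cat > h.py <<'E'
import numpy as np, cv2
from rig import arm, vision, ticket
def cam(n,save=None):
    c=vision.read_camera(n)
    if save: cv2.imwrite('pics/'+save,c['pixels'])
    return c
def ray(c,u,v,fish=False):
    K=np.array(c['camera_matrix']);a=(u-K[0,2])/K[0,0];b=(v-K[1,2])/K[1,1]
    if fish:
        r=np.hypot(a,b);s=np.sin(r)/r if r>1e-9 else 1;d=np.array([a*s,-b*s,-np.cos(r)])
    else: d=np.array([a,-b,-1.])
    return np.array(c['position']),np.array(c['rotation'])@d
def onz(c,u,v,z,fish=False):
    p,d=ray(c,u,v,fish);return p+d*(z-p[2])/d[2]
def proj(c,P,fish=False):
    K=np.array(c['camera_matrix']);q=np.array(c['rotation']).T@(np.array(P)-c['position']);q=q*[1,-1,-1]
    if fish:
        t=np.arctan2(np.hypot(q[0],q[1]),q[2]);s=t/np.hypot(q[0],q[1]);x=q[:2]*s
    else: x=q[:2]/q[2]
    return x*[K[0,0],K[1,1]]+K[:2,2]
E
python3 - <<'E'
from h import *
cs=[cam(n) for n in('scene','side','wrist')]
for c in cs: print(c['position'],np.round(c['rotation'],2).tolist(),c['camera_matrix'][0],[k for k in c])
cv2.imwrite('pics/a.png',cs[0]['pixels']);cv2.imwrite('pics/b.png',cs[1]['pixels'])
s=arm.read_state();print(s['position'],s['ee_rot'],s['grip_width'],s['wrist_force'],s['time_s'])
E
```

```text
pics
[0.87349641 0.33357025 0.83604478] [[-0.81, -0.5, 0.3], [0.58, -0.69, 0.44], [-0.01, 0.53, 0.85]] [365.16498042   0.         322.28921777] ['pixels', 'camera_matrix', 'position', 'rotation']
[0.0562076  0.73172931 0.89193262] [[-0.81, 0.37, -0.46], [-0.59, -0.51, 0.62], [-0.01, 0.77, 0.63]] [503.59325207   0.         311.65157222] ['pixels', 'camera_matrix', 'position', 'rotation']
[ 0.31774236 -0.60088703  0.37369573] [[0.37, 0.89, 0.27], [-0.93, 0.35, 0.1], [-0.0, -0.29, 0.96]] [309.70691629   0.         321.4359269 ] ['pixels', 'camera_matrix', 'position', 'rotation']
[ 0.24888247 -0.62688063  0.23021818] [[ 9.29478347e-01  3.68876431e-01 -4.24736831e-04]
 [ 3.68876565e-01 -9.29476560e-01  1.84480992e-03]
 [ 2.85723972e-04 -1.87138634e-03 -9.99998208e-01]] 0.08524863226758617 [0.20353279 0.15662523 0.50631011] 0.15
```

View pics/a.png

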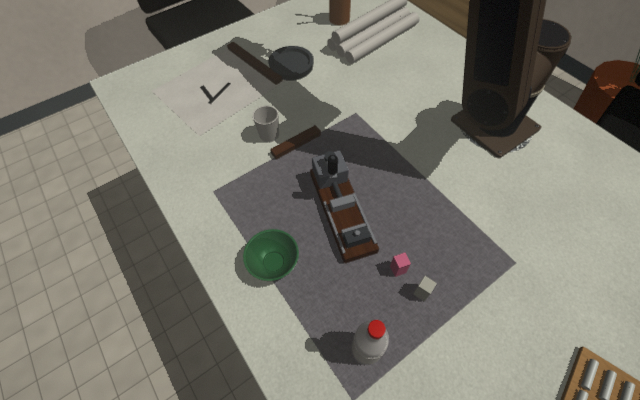

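View pics/b.png

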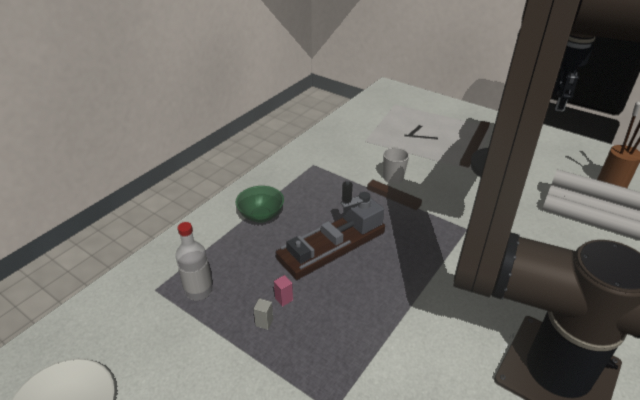

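The pale block is at scene (426,288) / side (263,313). The pink one at scene (401,264) / side (283,290) is the look-alike, so the pale plain one is the blank. I'll confirm this in one enlarged crop.

Run:
```python
import cv2,numpy as np
a=cv2.imread('pics/a.png')[140:310,300:445];b=cv2.imread('pics/b.png')[170:335,245:395]
A=cv2.resize(a,None,fx=3,fy=3,interpolation=cv2.INTER_CUBIC);B=cv2.resize(b,None,fx=2.4,fy=2.4,interpolation=cv2.INTER_CUBIC)
o=np.zeros((510,800,3),np.uint8);o[:510,:435]=A;o[:396,436:796]=B
o=np.clip(o*1.4,0,255).astype(np.uint8)
cv2.imwrite('pics/c.png',o)
```

```text
(no output)
```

View pics/c.png

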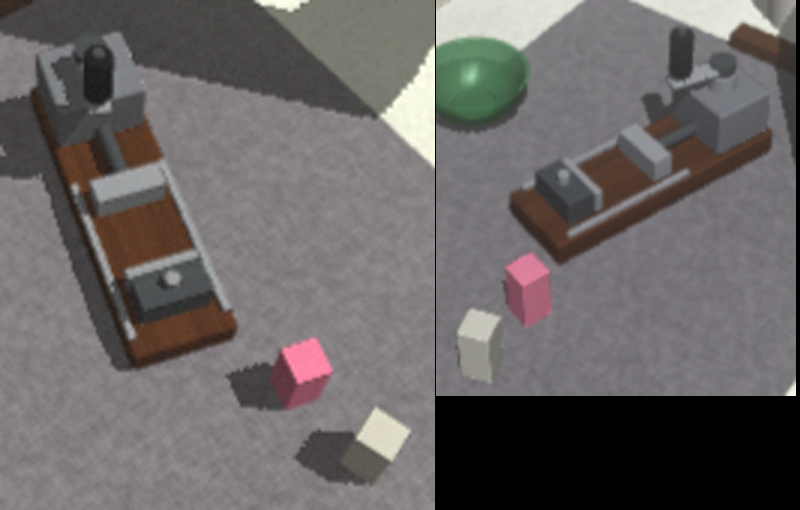

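The crop confirms it: the pale plain block's top centre is at scene ≈(427.7,285) and side ≈(263.7,304.6), with the pink look-alike beside it. The sleeve is at scene (332,165), the driven jaw at scene ≈(343,202) and the far jaw at ≈(354,227).

Run:
```python
from h import *
A=cam('scene');B=cam('side')
sa=lambda x,y:(x/3+300-.33,y/3+140-.33)
sb=lambda x,y:((x-436)/2.4+245-.3,y/2.4+170-.3)
P=lambda n,c,uv,z:print(n,onz(c,*uv,z).round(4))
im=A['pixels'].astype(int);bgr=im
# pale tops by mask
for c,n,(r0,r1,c0,c1) in((A,'scene',(265,305,410,445)),(B,'side',(292,335,248,278))):
    g=cv2.cvtColor(c['pixels'],cv2.COLOR_BGR2GRAY)[r0:r1,c0:c1]; _,m=cv2.threshold(g,0,255,cv2.THRESH_OTSU) if n=='side' else cv2.threshold(g,140,255,0)
    k,l,st,ce=cv2.connectedComponentsWithStats(m);i=1+st[1:,4].argmax()
    ct=cv2.findContours((l==i).astype(np.uint8),0,2)[0][0].reshape(-1,2)+[c0,r0]
    print(n,st[i],ce[i]+[c0,r0])
    if n=='scene':
        W=np.array([onz(c,u,v,.06)[:2] for u,v in ct],np.float32);print('blank top',onz(c,*(ce[i]+[c0,r0]),.06),cv2.minAreaRect(W*1000))
P('blank side',B,sb(481,323),.06)
for x,y in((91,187),(163,166),(167,184),(97,207),(126,270),(197,252)):P('jaw',A,sa(x,y),.056)
for x,y in((133,352),(235,320),(35,90)):P('bed',A,sa(x,y),.03)
P('sleeve top scene',A,sa(97,47),.168);P('sl top side',B,sb(682,31),.168);P('axle top? side',B,sb(722,62),.12)
for x,y in((510,198),(560,248),(771,138)):P('bed s',B,sb(x,y),.03)
```

```text
scene [  9  11  17  17 158] [427.39873418 284.2721519 ]
blank top [0.54375869 0.24959193 0.06      ] ((543.592529296875, 249.53485107421875), (26.47255516052246, 28.104732513427734), 16.967561721801758)
side [  6   7  18  14 164] [262.18292683 305.31707317]
blank side [0.5434 0.2483 0.06  ]
jaw [ 0.5893 -0.0459  0.056 ]
jaw [ 0.5281 -0.0268  0.056 ]
jaw [ 0.5364 -0.0109  0.056 ]
jaw [ 0.5967 -0.0275  0.056 ]
jaw [0.6126 0.0327 0.056 ]
jaw [0.5568 0.0534 0.056 ]
bed [0.6432 0.0834 0.03  ]
bed [0.5606 0.1095 0.03  ]
bed [ 0.5597 -0.172   0.03  ]
sleeve top scene [ 0.5512 -0.0909  0.168 ]
sl top side [ 0.5575 -0.0845  0.168 ]
axle top? side [ 0.5289 -0.1187  0.12  ]
bed s [0.6408 0.093  0.03  ]
bed s [0.5589 0.1169 0.03  ]
bed s [ 0.474  -0.1384  0.03  ]
```

```bash
cat >> h.py <<'E'
def Rz(psi): # tool y at yaw psi, pointing down
    y=np.array([np.cos(psi),np.sin(psi),0]);z=np.array([0,0,-1.]);return np.c_[np.cross(y,z),y,z]
def rows(p0,psi0,p1,psi1,n,g):
    p0,p1=np.array(p0,float),np.array(p1,float);d=psi1-psi0;out=[];p=p0.copy();q=psi0
    for i in range(n):
        t=p0+(p1-p0)*(i+1)/n; s=Rz(q).T@(t-p)/.75; s=np.round(s,4); w=round(-(d/n)/(2*np.pi),4)
        p=p+Rz(q)@s*.75;q-=w*2*np.pi
        out.append('%g %g %g %g %g'%(*s,w,g))
    for i in range(0,n,10):print('; '.join(out[i:i+10]))
def st():
    s=arm.read_state();R=np.array(s['ee_rot']);psi=np.arctan2(R[1,1],R[0,1])
    print('t',round(s['time_s'],2),'p',np.round(s['position'],4),'psi',round(np.degrees(psi),2),'F',np.round(s['wrist_force'],2),'w',round(s['grip_width'],4));return np.array(s['position']),psi
E
python3 - <<'E'
from h import *
A=cam('scene');print('bottle',onz(A,376,328,.2),'pink',onz(A,402,257,.06))
p,psi=st();rows(p,psi,[.55,.13,.26],np.radians(17),18,1)
E
```

```text
bottle [0.72596727 0.2688047  0.2       ] pink [0.54536294 0.16993872 0.06      ]
t 0.3 p [ 0.249  -0.6272  0.2309] psi -68.35 F [-0.03  0.7  -0.57] w 0.0853
0.0414 -0.0439 -0.0022 -0.0132 1; 0.0449 -0.0403 -0.0021 -0.0132 1; 0.0481 -0.0365 -0.0022 -0.0132 1; 0.051 -0.0323 -0.0021 -0.0132 1; 0.0534 -0.0281 -0.0022 -0.0132 1; 0.0556 -0.0235 -0.0022 -0.0132 1; 0.0574 -0.0188 -0.0021 -0.0132 1; 0.0587 -0.014 -0.0022 -0.0132 1; 0.0597 -0.0091 -0.0021 -0.0132 1; 0.0602 -0.0041 -0.0022 -0.0132 1
0.0603 0.0009 -0.0021 -0.0132 1; 0.0601 0.0059 -0.0022 -0.0132 1; 0.0594 0.0109 -0.0022 -0.0132 1; 0.0582 0.0157 -0.0021 -0.0132 1; 0.0568 0.0205 -0.0022 -0.0132 1; 0.0549 0.0251 -0.0021 -0.0132 1; 0.0526 0.0296 -0.0022 -0.0132 1; 0.05 0.0339 -0.0022 -0.0132 1
```

{"fn": "send_rows", "kwargs": {
  "deltas": "0.0414 -0.0439 -0.0022 -0.0132 1; 0.0449 -0.0403 -0.0021 -0.0132 1; 0.0481 -0.0365 -0.0022 -0.0132 1; 0.051 -0.0323 -0.0021 -0.0132 1; 0.0534 -0.0281 -0.0022 -0.0132 1; 0.0556 -0.0235 -0.0022 -0.0132 1; 0.0574 -0.0188 -0.0021 -0.0132 1; 0.0587 -0.014 -0.0022 -0.0132 1; 0.0597 -0.0091 -0.0021 -0.0132 1; 0.0602 -0.0041 -0.0022 -0.0132 1"
}}

```text
time_s: 1.3
position: [0.4166, -0.205, 0.2478]
ee_rot: [[0.353, 0.936, 0.001], [0.936, -0.353, -0.001], [-0.0, 0.001, -1.0]]
wrist_force: [0.8, -0.8, 0.2]
grip_width: 0.0855
```

{"fn": "send_rows", "kwargs": {
  "deltas": "0.0603 0.0009 -0.0021 -0.0132 1; 0.0601 0.0059 -0.0022 -0.0132 1; 0.0594 0.0109 -0.0022 -0.0132 1; 0.0582 0.0157 -0.0021 -0.0132 1; 0.0568 0.0205 -0.0022 -0.0132 1; 0.0549 0.0251 -0.0021 -0.0132 1; 0.0526 0.0296 -0.0022 -0.0132 1; 0.05 0.0339 -0.0022 -0.0132 1; 0 0 0 0 1; 0 0 0 0 1"
}}

```text
time_s: 2.3
position: [0.55, 0.1306, 0.2602]
ee_rot: [[-0.297, 0.955, -0.001], [0.955, 0.297, -0.001], [-0.0, -0.001, -1.0]]
wrist_force: [-0.7, -0.7, 0.2]
grip_width: 0.0853
```

Run:
```python
from h import *
import pickle
c=cam('wrist','w1.png');pickle.dump(c,open('w1.pkl','wb'));st()
```

```text
t 2.35 p [0.5498 0.1297 0.2602] psi 17.19 F [-0.19 -0.59  0.06] w 0.0854
```

View pics/w1.png

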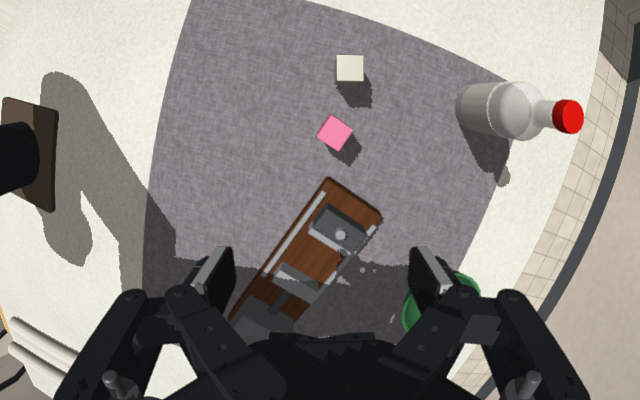

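The wrist view shows the blank top at (350,68), the pink block at (335,132), the far jaw at (338,233) and the driven jaw at (297,281). Next I measure the blank and jaws from here.

Run:
```python
from h import *
import pickle
c=pickle.load(open('w1.pkl','rb'));im=c['pixels']
g=im.min(2);m=np.zeros_like(g);m[40:100,320:380]=(g[40:100,320:380]>160)*255
k,l,s,ce=cv2.connectedComponentsWithStats(m);i=1+s[1:,4].argmax();print(s[i],ce[i])
ct=cv2.findContours((l==i).astype(np.uint8),0,1)[0][0].reshape(-1,2)
W=np.array([onz(c,u,v,.06,True)[:2] for u,v in ct],np.float32);print(onz(c,*ce[i],.06,True),cv2.minAreaRect(W*1000))
o=np.clip(cv2.resize(im[170:340,215:400],None,fx=3.5,fy=3.5,interpolation=cv2.INTER_CUBIC)*1.5,0,255).astype(np.uint8);cv2.imwrite('pics/w1c.png',o)
p,psi=st()
```

```text
[336  55  28  26 676] [349.5         67.46449704]
[0.54547635 0.24882712 0.06      ] ((545.8451538085938, 249.0202178955078), (29.561668395996094, 28.33187484741211), 18.743253707885742)
t 2.35 p [0.5498 0.1297 0.2602] psi 17.19 F [-0.19 -0.59  0.06] w 0.0854
```

View pics/w1c.png

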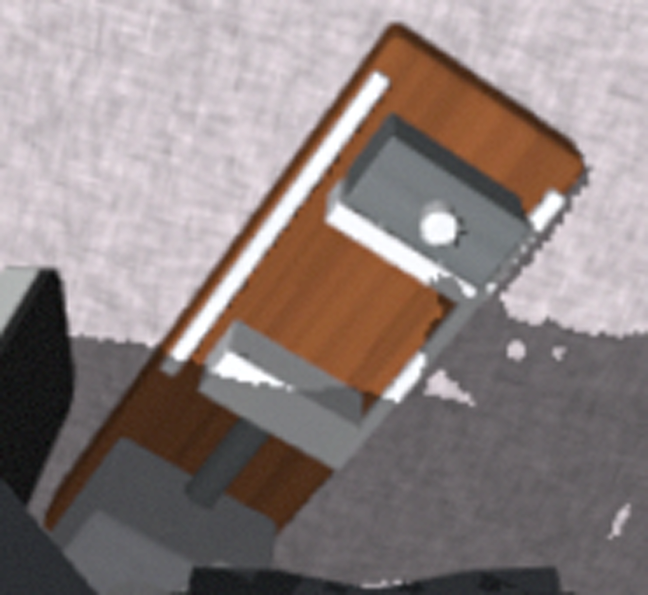

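Run:
```python
from h import *
import pickle
c=pickle.load(open('w1.pkl','rb'))
W=lambda x,y,z:onz(c,x/3.5+214.64,y/3.5+169.64,z,True)[:2]
D={'bedfront':[(395,27),(583,160),.03],'bedleft':[(383,40),(52,515),.03],'rail':[(373,72),(163,365),.03],'drv face bot':[(236,321),(364,388),.03],'drv face top':[(219,346),(360,420),.056],'drv back top':[(200,383),(337,466),.056],'far face top':[(329,215),(473,296),.056]}
for k,(a,b,z) in D.items():
    A,B=W(*a,z),W(*b,z);d=B-A;print(k,A.round(4),B.round(4),'mid',((A+B)/2).round(4),'L',np.linalg.norm(d).round(4),'ang',np.degrees(np.arctan2(d[1],d[0])).round(1))
p,psi=st();b=[.545,.2488]
rows(p,psi,[*b,.12],np.radians(18),6,1);rows([*b,.12],np.radians(18),[*b,.024],np.radians(18),3,1)
```

```text
bedfront [0.5623 0.1166] [0.6446 0.0892] mid [0.6034 0.1029] L 0.0867 ang -18.4
bedleft [0.5597 0.1108] [ 0.4828 -0.1419] mid [ 0.5212 -0.0155] L 0.2641 ang -106.9
rail [0.5598 0.0985] [ 0.5149 -0.0444] mid [0.5374 0.027 ] L 0.1497 ang -107.4
drv face bot [ 0.5384 -0.0147] [ 0.5955 -0.0292] mid [ 0.5669 -0.0219] L 0.0589 ang -14.2
drv face top [ 0.5343 -0.0122] [ 0.5937 -0.0278] mid [ 0.564 -0.02 ] L 0.0615 ang -14.7
drv back top [ 0.5312 -0.0306] [ 0.5916 -0.0518] mid [ 0.5614 -0.0412] L 0.064 ang -19.4
far face top [0.5583 0.0514] [0.617 0.036] mid [0.5876 0.0437] L 0.0607 ang -14.8
t 2.35 p [0.5498 0.1297 0.2602] psi 17.19 F [-0.19 -0.59  0.06] w 0.0854
0.0256 0.0068 0.0312 -0.0004 1; 0.0256 0.0069 0.0311 -0.0004 1; 0.0255 0.0069 0.0312 -0.0004 1; 0.0256 0.007 0.0311 -0.0004 1; 0.0255 0.0071 0.0312 -0.0004 1; 0.0255 0.0071 0.0311 -0.0004 1
0 0 0.0427 -0 1; 0 0 0.0426 -0 1; 0 0 0.0427 -0 1
```

The jaws read at 60 mm wide and the gap at about 68 mm, which agrees with the given sizes. The bed's x is at about 73.5°. Now the pick.

{"fn": "send_rows", "kwargs": {
  "deltas": "0.0256 0.0068 0.0312 -0.0004 1; 0.0256 0.0069 0.0311 -0.0004 1; 0.0255 0.0069 0.0312 -0.0004 1; 0.0256 0.007 0.0311 -0.0004 1; 0.0255 0.0071 0.0312 -0.0004 1; 0.0255 0.0071 0.0311 -0.0004 1; 0 0 0.0427 0 1; 0 0 0.0427 0 1; 0 0 0.032 0 1; 0 0 0.0107 0 1",
  "squeeze": 40
}}

```text
time_s: 3.35
position: [0.5432, 0.2467, 0.0212]
ee_rot: [[-0.307, 0.952, -0.006], [0.952, 0.307, -0.002], [0.0, -0.006, -1.0]]
wrist_force: [-0.6, -0.3, 0.0]
grip_width: 0.0855
```

{"fn": "send_rows", "kwargs": {
  "deltas": "0 0 0 0 0; 0 0 0 0 0; 0 0 0 0 0; 0 0 0 0 0; 0 0 0 0 0; 0 0 0 0 0; 0 0 0 0 0"
}}

```text
time_s: 4.05
position: [0.5466, 0.2492, 0.0261]
ee_rot: [[-0.31, 0.951, 0.003], [0.951, 0.31, 0.0], [-0.0, 0.003, -1.0]]
wrist_force: [0.2, -1.5, 6.3]
grip_width: 0.0298
```

Run:
```python
from h import *
p,psi=st()
t=np.array([.5765,.011]);r=np.radians
up=[p[0],p[1],.15]
rows(p,psi,up,psi,3,0);rows(up,psi,[*t,.15],r(-16.5),7,0)
```

```text
t 4.05 p [0.5466 0.2492 0.0261] psi 18.06 F [ 0.23 -1.53  6.34] w 0.0298
0 0 -0.055 -0 0; 0 0 -0.0551 -0 0; 0 0 -0.055 -0 0
-0.0449 -0.0087 0 0.0137 0; -0.0455 -0.0047 0 0.0137 0; -0.0457 -0.0009 0 0.0137 0; -0.0456 0.0031 0 0.0137 0; -0.0452 0.0071 0 0.0137 0; -0.0444 0.0108 0 0.0137 0; -0.0433 0.0147 0 0.0137 0
```

{"fn": "send_rows", "kwargs": {
  "deltas": "0 0 -0.055 0 0; 0 0 -0.0551 0 0; 0 0 -0.055 0 0; -0.0449 -0.0087 0 0.0137 0; -0.0455 -0.0047 0 0.0137 0; -0.0457 -0.0009 0 0.0137 0; -0.0456 0.0031 0 0.0137 0; -0.0452 0.0071 0 0.0137 0; -0.0444 0.0108 0 0.0137 0; -0.0433 0.0147 0 0.0137 0"
}}

```text
time_s: 5.05
position: [0.5746, 0.0096, 0.1474]
ee_rot: [[0.287, 0.958, -0.001], [0.958, -0.287, 0.0], [0.0, -0.001, -1.0]]
wrist_force: [-0.2, -0.5, -0.8]
grip_width: 0.0296
```

{"fn": "send_rows", "kwargs": {
  "deltas": "0 0 0 0 0; 0 0 0.03 0 0; 0 0 0.03 0 0; 0 0 0.03 0 0; 0 0 0 0 0; 0 0 0 0 0"
}}

```text
time_s: 5.65
position: [0.5746, 0.0114, 0.0802]
ee_rot: [[0.283, 0.959, -0.002], [0.959, -0.283, 0.0], [-0.0, -0.002, -1.0]]
wrist_force: [-0.4, 0.4, -1.6]
grip_width: 0.0298
```

Run:
```python
from h import *
p,psi=st();c=cam('wrist');a=cam('scene');b=cam('side')
o=np.zeros((600,800,3),np.uint8)
o[:330,:]=cv2.resize(c['pixels'][180:345,120:520],(800,330),interpolation=2)
o[330:,:400]=cv2.resize(a['pixels'][140:275,270:470],(400,270),interpolation=2)
o[330:,400:]=cv2.resize(b['pixels'][160:295,240:440],(400,270),interpolation=2)
cv2.imwrite('pics/pl.png',np.clip(o*1.3,0,255).astype(np.uint8))
```

```text
t 5.65 p [0.5746 0.0114 0.0802] psi -16.43 F [-0.38  0.42 -1.62] w 0.0298
```

View pics/pl.png

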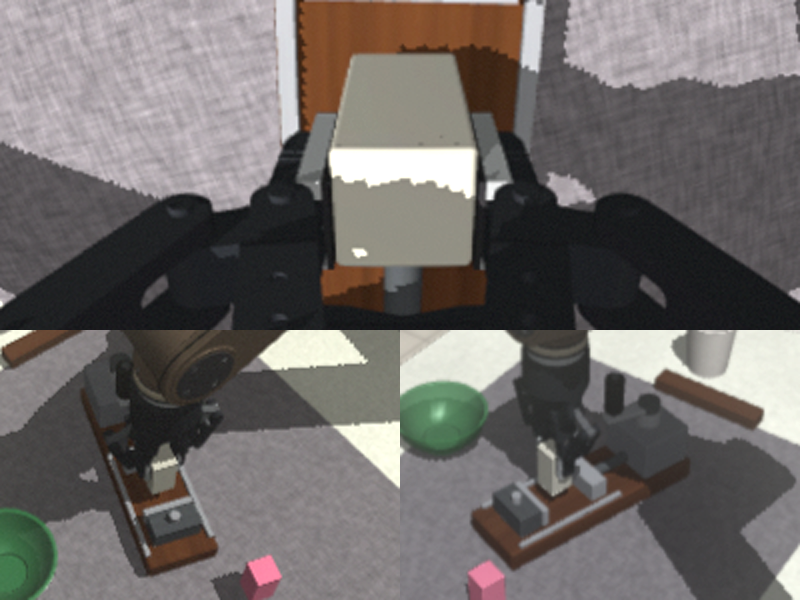

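The wrist view shows the blank (top-face centre x≈402) between the jaws. The rails centre at x≈410, so the blank is about 1.5 mm off and 1.5° askew. I'll correct that and lower it.

{"fn": "send_rows", "kwargs": {
  "deltas": "0 0.002 0.01 0.0035 0; 0 0 0.01 0 0; 0 0 0.007 0 0; 0 0 0.0025 0 0; 0 0 0.0015 0 0; 0 0 0 0 0"
}}

```text
time_s: 6.4
position: [0.5765, 0.0103, 0.0571]
ee_rot: [[0.305, 0.952, -0.0], [0.952, -0.305, 0.0], [-0.0, -0.0, -1.0]]
wrist_force: [-0.4, 0.5, -1.0]
grip_width: 0.0296
```

Run:
```python
from h import *
st()
```

```text
t 6.4 p [0.5765 0.0103 0.0571] psi -17.74 F [-0.36  0.55 -1.02] w 0.0296
```

{"fn": "send_rows", "kwargs": {
  "deltas": "0 0 0.0013 0 0; 0 0 0 0 0; 0 0 0.001 0 0; 0 0 0 0 0"
}}

```text
time_s: 6.8
position: [0.5768, 0.0103, 0.0561]
ee_rot: [[0.305, 0.952, 0.0], [0.952, -0.305, -0.0], [0.0, 0.0, -1.0]]
wrist_force: [-1.5, -0.5, 1.6]
grip_width: 0.0295
```

{"fn": "send_rows", "kwargs": {
  "deltas": "0 0 0 0 0.6; 0 0 0 0 0.6; 0 0 0 0 0.6; 0 0 -0.03 0 0.8; 0 0 -0.06 0 0.8; 0 0 -0.06 0 0.8; 0 0 -0.06 0 0.8; 0 0 -0.05 0 0.8; 0.05 0 0 0 0.8; 0.05 0 0 0 0.8"
}}

```text
time_s: 7.8
position: [0.6008, 0.0817, 0.2535]
ee_rot: [[0.307, 0.952, 0.005], [0.952, -0.307, -0.0], [0.001, 0.005, -1.0]]
wrist_force: [1.1, 0.2, -0.1]
grip_width: 0.0685
```

Run:
```python
from h import *
import pickle
st();c=cam('wrist','w2.png');a=cam('scene','s2.png');b=cam('side','d2.png');pickle.dump((c,a,b),open('w2.pkl','wb'))
```

```text
t 7.8 p [0.6008 0.0817 0.2535] psi -17.88 F [ 1.13  0.16 -0.13] w 0.0685
```

View pics/w2.png

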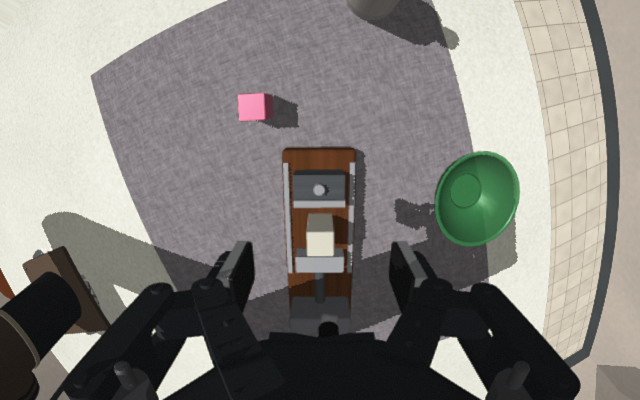

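The blank stands centred between the rails: it spans x 307–333 and the rails 287–355. Now I triangulate the sleeve and axle from the first scene and side pictures, which were unobstructed and in which the crank has not moved.

Run:
```python
from h import *
import pickle
c,A,B=pickle.load(open('w2.pkl','rb'))
ia,ib=cv2.imread('pics/a.png'),cv2.imread('pics/b.png')
def blob(im,r0,r1,c0,c1,th):
    g=im.max(2)[r0:r1,c0:c1];k,l,s,ce=cv2.connectedComponentsWithStats((g<th).astype(np.uint8));i=1+s[1:,4].argmax();print(s[i]+[c0,r0,0,0,0],ce[i]+[c0,r0]);x,y,w,h=s[i][:4];return (x+c0+(w-1)/2,y+r0+(h-1)/2),ce[i]+[c0,r0],s[i]+[c0,r0,0,0,0]
def tri(u,v):
    (p,d),(q,e)=ray(A,*u),ray(B,*v);s=np.linalg.lstsq(np.c_[d,-e],q-p,rcond=None)[0];x,y=p+d*s[0],q+e*s[1];return (x+y)/2,np.linalg.norm(x-y)
for th in(45,55):
    ua,ca,sa=blob(ia,145,180,322,342,th);ub,cb,sb=blob(ib,178,205,338,356,th);print(th,tri(ua,ub),tri(ca,cb))
X,_=tri(ca,cb)
bx=np.array([np.cos(np.radians(72.4)),np.sin(np.radians(72.4))]);by=np.array([-bx[1],bx[0]]);m=np.array([.5768,.0103])
print('sleeve in bed',(X[:2]-m)@bx,(X[:2]-m)@by)
# housing top corners, z=.085, from crops
sa=lambda x,y:(x/3+299.67,y/3+139.67);sb=lambda x,y:((x-436)/2.4+244.7,y/2.4+169.7)
for n,C,u in(('s1',A,sa(145,88)),('s2',A,sa(62,115)),('s3',A,sa(125,38)),('d1',B,sb(768,98)),('d2',B,sb(722,117)),('d3',B,sb(690,88))):
    w=onz(C,*u,.115)[:2];print(n,w.round(4),((w-m)@bx).round(4),((w-m)@by).round(4),onz(C,*u,.085)[:2].round(4))
```

```text
[325 155  13  20 165] [331.83636364 164.62424242]
[343 183   9  20 144] [346.64583333 192.78472222]
45 (array([ 0.55658649, -0.08653642,  0.13886704]), np.float64(0.003573712179546826)) (array([ 0.55588119, -0.08409404,  0.14007878]), np.float64(0.0040045050635420555))
[322 154  20  26 335] [329.68955224 167.56119403]
[342 182  10  21 178] [346.70786517 192.37078652]
55 (array([ 0.55801008, -0.08335803,  0.1395229 ]), np.float64(0.001334017228532227)) (array([ 0.56045155, -0.08746284,  0.13398461]), np.float64(0.002758233879604975))
sleeve in bed -0.09812990498004734 -0.01397735002450392
s1 [ 0.5193 -0.0673] -0.0914 0.0313 [ 0.5046 -0.084 ]
s2 [ 0.5895 -0.0854] -0.0874 -0.041 [ 0.5777 -0.1029]
s3 [ 0.5009 -0.1184] -0.1456 0.0334 [ 0.4854 -0.1372]
d1 [ 0.4649 -0.1022] -0.141 0.0727 [ 0.4806 -0.1344]
d2 [ 0.4867 -0.0511] -0.0857 0.0673 [ 0.5033 -0.0813]
d3 [ 0.5359 -0.0698] -0.0887 0.0148 [ 0.5544 -0.1008]
```

Run:
```python
from h import *
p,psi=st();rows(p,psi,[.5565,-.0855,.215],psi,5,.8)
```

```text
t 7.95 p [0.5995 0.0833 0.2505] psi -17.57 F [-0.44 -0.62 -0.41] w 0.0681
-0.0464 0.0026 0.0095 -0 0.8; -0.0464 0.0027 0.0095 -0 0.8; -0.0463 0.0026 0.0094 -0 0.8; -0.0464 0.0027 0.0095 -0 0.8; -0.0464 0.0026 0.0095 -0 0.8
```

{"fn": "send_rows", "kwargs": {
  "deltas": "-0.0464 0.0026 0.0095 0 0.8; -0.0464 0.0027 0.0095 0 0.8; -0.0463 0.0026 0.0094 0 0.8; -0.0464 0.0027 0.0095 0 0.8; -0.0464 0.0026 0.0095 0 0.8; 0 0 0 0 0.8; 0 0 0 0 0.8"
}}

```text
time_s: 8.65
position: [0.5553, -0.088, 0.2146]
ee_rot: [[0.307, 0.952, -0.001], [0.952, -0.307, 0.0], [0.0, -0.001, -1.0]]
wrist_force: [1.4, -0.2, 1.2]
grip_width: 0.0681
```

Run:
```python
from h import *
import pickle
st();c=cam('wrist');pickle.dump(c,open('w3.pkl','wb'))
cv2.imwrite('pics/w3.png',np.clip(cv2.resize(c['pixels'][130:380,200:440],None,fx=2.4,fy=2.4,interpolation=2)*1.6,0,255).astype(np.uint8))
```

```text
t 8.65 p [ 0.5553 -0.088   0.2146] psi -17.89 F [ 1.39 -0.18  1.23] w 0.0681
```

View pics/w3.png

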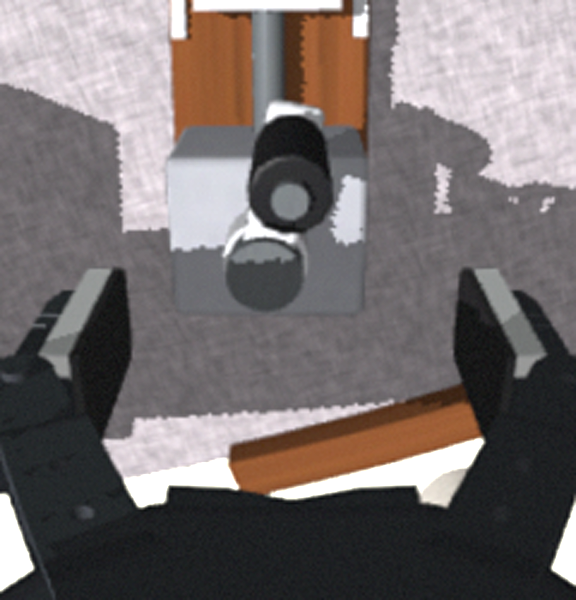

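The sleeve's top is at crop (290,200), full (320.6,213.1), and the axle knob's top is at crop (264,272), full (309.8,243.1).

Run:
```python
from h import *
import pickle
c=pickle.load(open('w3.pkl','rb'))
S=onz(c,320.6,213.1,.168,True)[:2];print('sleeve',S)
for z in(.115,.12,.125,.13):
    k=onz(c,309.8,243.1,z,True)[:2];d=S-k;print(z,k.round(4),np.linalg.norm(d).round(4),np.degrees(np.arctan2(d[1],d[0])).round(1))
# housing top corners z=.085
for x,y in((178,157),(364,157),(180,314),(362,311)):print(onz(c,x/2.4+199.7,y/2.4+129.7,.085,True)[:2].round(4))
p,psi=st();q=[*S,.19];rows(p,psi,q,psi,2,.8);rows(q,psi,[*S,.123],psi,2,.8)
```

```text
sleeve [ 0.55651942 -0.08491385]
0.115 [ 0.5329 -0.1268] 0.0481 60.6
0.12 [ 0.5338 -0.1246] 0.0457 60.2
0.125 [ 0.5348 -0.1224] 0.0433 59.8
0.13 [ 0.5357 -0.1201] 0.0409 59.4
[ 0.5111 -0.0835]
[ 0.5794 -0.1056]
[ 0.4871 -0.1481]
[ 0.5602 -0.1698]
t 8.7 p [ 0.5557 -0.0872  0.2151] psi -17.81 F [-0.03 -0.07  1.21] w 0.0686
0.0016 0 0.0167 -0 0.8; 0.0017 0.0001 0.0167 -0 0.8
0 0 0.0447 -0 0.8; 0 0 0.0446 -0 0.8
```

{"fn": "send_rows", "kwargs": {
  "deltas": "0.0016 0 0.0167 0 0.8; 0.0017 0 0.0167 0 0.8; 0 0 0 0 0.8; 0 0 0.04 0 0.8; 0 0 0.04 0 0.8; 0 0 0.0093 0 0.8; 0 0 0 0 0; 0 0 0 0 0; 0 0 0 0 0; 0 0 0 0 0",
  "squeeze": 60
}}

```text
time_s: 9.7
position: [0.5569, -0.0846, 0.1252]
ee_rot: [[0.304, 0.953, 0.0], [0.953, -0.304, -0.0], [-0.0, 0.0, -1.0]]
wrist_force: [-4.2, 1.4, 5.3]
grip_width: 0.0224
```

{"fn": "send_rows", "kwargs": {
  "deltas": "0 0 0 0 0; 0 0 0 0 0"
}}

```text
time_s: 9.9
position: [0.5569, -0.0846, 0.1251]
ee_rot: [[0.305, 0.953, 0.0], [0.953, -0.305, -0.0], [0.0, 0.0, -1.0]]
wrist_force: [-4.4, 1.5, 6.8]
grip_width: 0.0228
```

Run:
```python
from h import *
p,psi=st();st()
```

```text
t 9.9 p [ 0.5569 -0.0846  0.1251] psi -17.73 F [-4.43  1.54  6.85] w 0.0228
t 9.9 p [ 0.5569 -0.0846  0.1251] psi -17.73 F [-4.43  1.54  6.85] w 0.0228
```

```bash
cat >> h.py <<'E'
import json,os
def wind(n,da,C=None,R=.05):
    """rows to wind n rows of da rad clockwise about C from the measured pose"""
    p,psi=st();C=np.array(C);d=p[:2]-C;a=np.arctan2(d[1],d[0]);print('r',np.hypot(*d).round(4),'a',a.round(3))
    q=p[:2].copy();out=[];r0=np.hypot(*d)
    for i in range(n):
        a-=da;t=C+(r0+(R-r0)*min(1,(i+1)/3))*np.array([np.cos(a),np.sin(a)]);s=np.round((Rz(psi).T@np.array([*(t-q),0]))/.75,4);q=q+(Rz(psi)@s)[:2]*.75
        out.append('%g %g 0 0 0'%(s[0],s[1]))
    print('; '.join(out))
def ft(C):
    s=arm.read_state();p,psi=st();d=p[:2]-np.array(C);r=np.hypot(*d);d/=r;f=np.array(s['wrist_force'])[:2]
    print('a',np.arctan2(d[1],d[0]).round(3),'r',r.round(4),'Frad',(f@d).round(2),'Fdrag',(f@np.array([-d[1],d[0]])).round(2))
E
python3 -c "
from h import *
wind(5,.2,[.532,-.1285])"
```

```text
t 9.9 p [ 0.5569 -0.0846  0.1251] psi -17.73 F [-4.43  1.54  6.85] w 0.0228
r 0.0505 a 1.056
-0.0042 0.0127 0 0 0; -0.0067 0.0116 0 0 0; -0.0088 0.01 0 0 0; -0.0105 0.0083 0 0 0; -0.0119 0.0059 0 0 0
```

{"fn": "send_rows", "kwargs": {
  "deltas": "-0.0042 0.0127 0 0 0; -0.0067 0.0116 0 0 0; -0.0088 0.01 0 0 0; -0.0105 0.0083 0 0 0; -0.0119 0.0059 0 0 0"
}}

```text
time_s: 10.4
position: [0.5817, -0.1233, 0.1251]
ee_rot: [[0.305, 0.952, -0.001], [0.952, -0.305, 0.006], [0.005, -0.003, -1.0]]
wrist_force: [-5.9, 9.6, 7.1]
grip_width: 0.0228
```

```bash
python3 -c "
from h import *
ft([.532,-.1285]);wind(7,.2,[.532,-.1285])"
```

```text
t 10.4 p [ 0.5817 -0.1233  0.1251] psi -17.75 F [-5.89  9.65  7.07] w 0.0228
a 0.104 r 0.0499 Frad -4.86 Fdrag 10.2
t 10.4 p [ 0.5817 -0.1233  0.1251] psi -17.75 F [-5.89  9.65  7.07] w 0.0228
r 0.0499 a 0.104
-0.0126 0.0041 0 0 0; -0.0133 0.0016 0 0 0; -0.0132 -0.0012 0 0 0; -0.0128 -0.0037 0 0 0; -0.0118 -0.0062 0 0 0; -0.0102 -0.0085 0 0 0; -0.0085 -0.0103 0 0 0
```

```bash
cat >> h.py <<'E'
def chain(q,n,da,C,psi=np.radians(-17.75),R=.05):
    q=np.array(q,float);C=np.array(C);d=q-C;a=np.arctan2(d[1],d[0]);out=[]
    for i in range(n):
        a-=da;t=C+R*np.array([np.cos(a),np.sin(a)]);s=np.round((Rz(psi).T@np.array([*(t-q),0]))/.75,4);q=q+(Rz(psi)@s)[:2]*.75;out.append('%g %g 0 0 0'%(s[0],s[1]))
        if i%10==9 or i==n-1:print('; '.join(out));print('cmd end',q.round(5).tolist(),'a',a.round(3));out=[]
E
python3 -c "
from h import *
C=np.array([.532,-.1285]);q=C+.05*np.array([np.cos(.056),np.sin(.056)]);chain(q,6,.2,C)"
```

```text
-0.0128 0.0035 0 0 0; -0.0133 0.0009 0 0 0; -0.0132 -0.0018 0 0 0; -0.0126 -0.0044 0 0 0; -0.0114 -0.0068 0 0 0; -0.0099 -0.0089 0 0 0
cmd end [0.55268, -0.17399] a -1.144
```

{"fn": "send_rows", "kwargs": {
  "deltas": "-0.0128 0.0035 0 0 0; -0.0133 0.0009 0 0 0; -0.0132 -0.0018 0 0 0; -0.0126 -0.0044 0 0 0; -0.0114 -0.0068 0 0 0; -0.0099 -0.0089 0 0 0"
}}

```text
time_s: 11.0
position: [0.5554, -0.172, 0.1252]
ee_rot: [[0.306, 0.952, 0.009], [0.952, -0.306, 0.004], [0.006, 0.007, -1.0]]
wrist_force: [7.0, 9.7, 1.1]
grip_width: 0.0225
```

```bash
python3 -c "
from h import *
C=[.532,-.1285];ft(C);chain([0.55268, -0.17399],8,.2,C)"
```

```text
t 11.0 p [ 0.5554 -0.172   0.1252] psi -17.82 F [6.99 9.74 1.05] w 0.0225
a -1.078 r 0.0494 Frad -5.27 Fdrag 10.76
-0.0079 -0.0107 0 0 0; -0.0057 -0.012 0 0 0; -0.0031 -0.013 0 0 0; -0.0005 -0.0133 0 0 0; 0.0022 -0.0131 0 0 0; 0.0047 -0.0125 0 0 0; 0.0071 -0.0112 0 0 0; 0.0092 -0.0096 0 0 0
cmd end [0.48591, -0.14789] a -2.744
```

{"fn": "send_rows", "kwargs": {
  "deltas": "-0.0079 -0.0107 0 0 0; -0.0057 -0.012 0 0 0; -0.0031 -0.013 0 0 0; -0.0005 -0.0133 0 0 0; 0.0022 -0.0131 0 0 0; 0.0047 -0.0125 0 0 0; 0.0071 -0.0112 0 0 0; 0.0092 -0.0096 0 0 0"
}}

```text
time_s: 11.8
position: [0.4879, -0.1517, 0.1253]
ee_rot: [[0.304, 0.953, 0.008], [0.953, -0.304, -0.01], [-0.007, 0.01, -1.0]]
wrist_force: [2.5, -10.1, -2.0]
grip_width: 0.0229
```

```bash
python3 -c "
from h import *
C=[.532,-.1285];ft(C);chain([0.48591, -0.14789],6,.2,C)"
```

```text
t 11.8 p [ 0.4879 -0.1517  0.1253] psi -17.69 F [  2.5  -10.1   -1.98] w 0.0229
a -2.657 r 0.0498 Frad 2.5 Fdrag 10.1
0.0109 -0.0076 0 0 0; 0.0122 -0.0053 0 0 0; 0.0131 -0.0027 0 0 0; 0.0133 -0.0001 0 0 0; 0.013 0.0025 0 0 0; 0.0123 0.0051 0 0 0
cmd end [0.49723, -0.09261] a -3.943
```

{"fn": "send_rows", "kwargs": {
  "deltas": "0.0109 -0.0076 0 0 0; 0.0122 -0.0053 0 0 0; 0.0131 -0.0027 0 0 0; 0.0133 -0.0001 0 0 0; 0.013 0.0025 0 0 0; 0.0123 0.0051 0 0 0"
}}

```text
time_s: 12.4
position: [0.4952, -0.0939, 0.1251]
ee_rot: [[0.303, 0.953, -0.006], [0.953, -0.303, -0.003], [-0.005, -0.005, -1.0]]
wrist_force: [-11.4, -2.0, 10.2]
grip_width: 0.023
```

```bash
python3 -c "
from h import *
C=[.532,-.1285];ft(C);chain([0.49723, -0.09261],3,.1,C)"
```

```text
t 12.4 p [ 0.4952 -0.0939  0.1251] psi -17.67 F [-11.38  -2.04  10.2 ] w 0.023
a 2.387 r 0.0505 Frad 6.89 Fdrag 9.28
0.0057 0.0034 0 0 0; 0.0054 0.004 0 0 0; 0.0049 0.0045 0 0 0
cmd end [0.50939, -0.0839] a 2.04
```

```bash
python3 -c "
from h import *
chain([0.49723, -0.09261],4,.1,[.5315,-.128])"
```

```text
0.0062 0.0026 0 0 0; 0.0053 0.004 0 0 0; 0.0049 0.0045 0 0 0; 0.0045 0.0049 0 0 0
cmd end [0.51344, -0.08134] a 1.94
```

{"fn": "send_rows", "kwargs": {
  "deltas": "0.0062 0.0026 0 0 0; 0.0053 0.004 0 0 0; 0.0049 0.0045 0 0 0; 0.0045 0.0049 0 0 0"
}}

```text
time_s: 12.8
position: [0.5119, -0.0819, 0.1251]
ee_rot: [[0.304, 0.953, -0.005], [0.953, -0.304, -0.001], [-0.003, -0.004, -1.0]]
wrist_force: [-9.8, -0.6, 10.0]
grip_width: 0.0226
```

```bash
python3 -c "
from h import *
C=[.5315,-.128];ft(C);chain([0.51344, -0.08134],3,.1,C)"
```

```text
t 12.8 p [ 0.5119 -0.0819  0.1251] psi -17.68 F [-9.79 -0.59  9.98] w 0.0226
a 1.972 r 0.0501 Frad 3.28 Fdrag 9.24
0.0039 0.0054 0 0 0; 0.0034 0.0058 0 0 0; 0.0027 0.006 0 0 0
cmd end [0.52801, -0.07813] a 1.64
```

{"fn": "send_rows", "kwargs": {
  "deltas": "0.0039 0.0054 0 0 0; 0.0034 0.0058 0 0 0; 0.0027 0.006 0 0 0"
}}

```text
time_s: 13.1
position: [0.5266, -0.0781, 0.1251]
ee_rot: [[0.304, 0.953, -0.004], [0.953, -0.304, 0.0], [-0.001, -0.004, -1.0]]
wrist_force: [-9.1, 1.1, 9.5]
grip_width: 0.0226
```

```bash
python3 -c "
from h import *
C=[.5315,-.128];ft(C);chain([0.52801, -0.07813],3,.1,C)"
```

```text
t 13.1 p [ 0.5266 -0.0781  0.1251] psi -17.7 F [-9.15  1.12  9.48] w 0.0226
a 1.669 r 0.0501 Frad 2.01 Fdrag 8.99
0.0022 0.0063 0 0 0; 0.0015 0.0065 0 0 0; 0.0008 0.0066 0 0 0
cmd end [0.5429, -0.07935] a 1.341
```

{"fn": "send_rows", "kwargs": {
  "deltas": "0.0022 0.0063 0 0 0; 0.0015 0.0065 0 0 0; 0.0008 0.0066 0 0 0"
}}

```text
time_s: 13.4
position: [0.5413, -0.0787, 0.1251]
ee_rot: [[0.304, 0.953, -0.005], [0.953, -0.304, 0.001], [-0.0, -0.005, -1.0]]
wrist_force: [-10.6, 3.1, 10.4]
grip_width: 0.0227
```

```bash
python3 -c "
from h import *
C=[.5315,-.128];ft(C);chain([0.5429, -0.07935],3,.1,C)"
```

```text
t 13.4 p [ 0.5413 -0.0787  0.1251] psi -17.7 F [-10.57   3.12  10.38] w 0.0227
a 1.374 r 0.0502 Frad 1.0 Fdrag 10.97
0.0002 0.0067 0 0 0; -0.0004 0.0066 0 0 0; -0.0012 0.0066 0 0 0
cmd end [0.55679, -0.0849] a 1.041
```

{"fn": "send_rows", "kwargs": {
  "deltas": "0.0002 0.0067 0 0 0; -0.0004 0.0066 0 0 0"
}}

```text
time_s: 13.6
position: [0.5503, -0.0814, 0.125]
ee_rot: [[0.304, 0.953, -0.006], [0.953, -0.304, 0.003], [0.001, -0.007, -1.0]]
wrist_force: [-12.1, 4.5, 12.3]
grip_width: 0.0226
```

```bash
python3 -c "
from h import *
C=[.5315,-.128];ft(C)
c=cam('scene');b=cam('side');o=np.zeros((400,800,3),np.uint8);o[:]=np.hstack([cv2.resize(c['pixels'][150:270,300:420],(400,400),interpolation=2),cv2.resize(b['pixels'][180:280,260:360],(400,400),interpolation=2)]);cv2.imwrite('pics/cl.png',np.clip(o*1.4,0,255).astype(np.uint8));ft(C)"
```

```text
t 13.6 p [ 0.5503 -0.0814  0.125 ] psi -17.71 F [-12.14   4.55  12.31] w 0.0226
a 1.188 r 0.0503 Frad -0.32 Fdrag 12.96
t 13.7 p [ 0.5509 -0.0816  0.1251] psi -17.72 F [-9.91  4.91  9.92] w 0.0229
a 1.175 r 0.0503 Frad 0.71 Fdrag 11.04
```

View pics/cl.png

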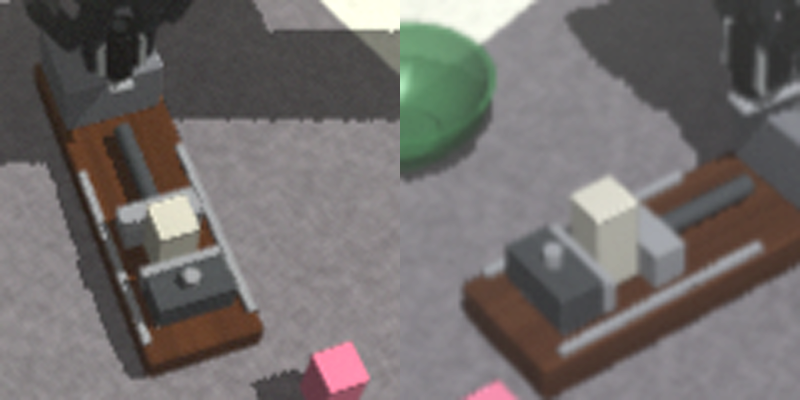

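The stone is now gripped between both jaws. Drag rose from about 9.0 N just before contact to 11.0 and then 12.96 N, so +3.7 to +4 N, with roughly 0.38 rad turned past contact. That is within the 3–4.5 N window, so I stop winding and release.

{"fn": "send_rows", "kwargs": {
  "deltas": "0 0 0 0 0.6; 0 0 0 0 0.7; 0 0 0 0 0.7; 0 0 0 0 0.7; 0 0 -0.03 0 0.7; 0 0 -0.06 0 0.7; 0 0 -0.06 0 0.7; 0.03 0 -0.02 0 0.7; 0 0 0 0 0.7; 0 0 0 0 0.7"
}}

```text
time_s: 14.7
position: [0.5587, -0.0611, 0.25]
ee_rot: [[0.304, 0.953, -0.001], [0.953, -0.304, -0.0], [-0.0, -0.0, -1.0]]
wrist_force: [-0.9, 0.4, -1.2]
grip_width: 0.06
```

Run:
```python
from h import *
st();c=cam('wrist');a=cam('scene')
o=np.hstack([cv2.resize(c['pixels'][80:330,200:440],(400,416),interpolation=2),cv2.resize(a['pixels'][:, :][90:390,220:508],(400,416),interpolation=2)])
cv2.imwrite('pics/end.png',np.clip(o*1.4,0,255).astype(np.uint8))
```

```text
t 14.7 p [ 0.5587 -0.0611  0.25  ] psi -17.69 F [-0.85  0.44 -1.2 ] w 0.06
```

View pics/end.png

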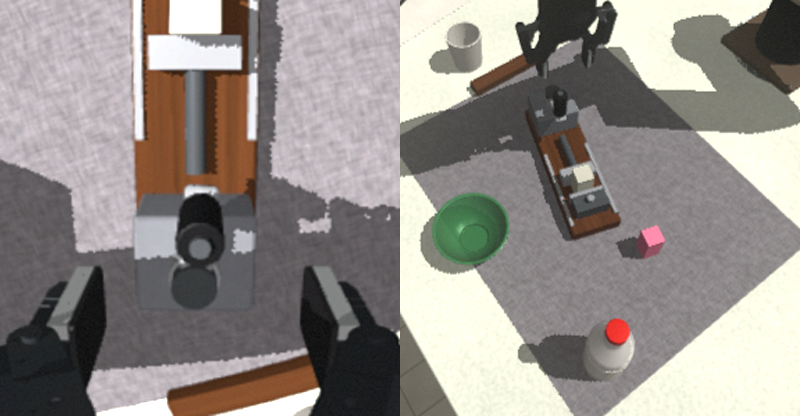

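The blank is upright and square between both jaws. The gripper is clear of everything and the bystanders are where they were, so I hand it in.

```bash
python3 -c "
from h import *
print(ticket.finish_job());st()"
```

```text
the job is handed in; nothing more can be done
None
the job is handed in; nothing more can be done
```

I stood the pale blank in the clamp and wound the jaws shut by the gripped sleeve, turning it about 6.2 rad. Then I let go, backed off and handed the job in at about 14.7 s.

- **Clamping force:** the drag on the sleeve was about 9.0–9.3 N just before the jaws bore on the stone and 13.0 N at the end of the last turn. That is about +3.7 to +4.0 N, inside the 3–4.5 N window. The angle agrees: about 0.4 rad past contact at 1 N per 0.1 rad.
- **Final picture:** the blank is upright and square between both jaws, and the gripper is clear. The bottle, cup, paperweight, bowl and pink look-alike appear where they were.
- **What disagreed:** drag earlier in the turn read 10.1–10.8 N. I put this down to my estimate of the axle being about 0.6 mm off, and corrected it. I used the readings just before contact as the baseline, so the added force is uncertain by roughly 0.5 N. After the last turn, the paused reading was 11.0 N.
- **Not checked:** I did not measure the crank angle again after letting go.

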